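Show a brass coupling to the counter's inspection camera

ROBOT

A 7-joint arm with a two-finger parallel gripper is mounted at the origin on the work surface. World frame = base frame: x ahead of the robot, y to its left, z up, the work surface at z = 0. Lengths are in mm, angles in degrees, forces in N, time in s.
With the tool pointing down it reaches from about 400 to 875 mm from the base axis. Payload 6.5 kg.
Tool frame: the origin (TCP) lies at the very end of the fingers, on their centre line; the grasp point (between the pads) lies 19 mm behind it; x points along the fingers, y is the direction in which the jaws open and shut, and the axes are right-handed (so a half turn about x gives the same grasp; the last joint's range is limited). The gripper opens to 88 mm and grips with 3 to 60 N. Pads are 18 mm wide; open, the fingers measure 123 mm over their backs; the gripper's body (75 mm by 187 mm) begins 45 mm behind the grasp point.
Start: joints at [-68.308, 30.733, -0.252, 88.115, 0.149, 61.152, -4.079], TCP at [279.674, 586.747, 238.716] pointing down, gripper open.
Joint ranges: [-154.64, 154.64], [-21.42, 123.67], [-72.66, 72.17], [13.99, 137.28], [-74.86, 254.86], [10.95, 109.41], [-158.01, 158.01]. Speed limits (degrees/s): [136.94, 136.94, 180, 180, 180, 180, 180].

INTERFACE

Orientations are given as a 3x3 rotation matrix whose columns are the frame's x, y, z axes.
In Python, from workcell import * gives the robot as it stands. The module is installed in compiled form; this text tells all that it offers.
- The arm moves only by the tool arm_command, never from a script. Its arguments are lists of equal length, an entry for each row: "travel": the shift along the tool's x, y, z in m, a list of three; "delta_rot": the turn, a rotation vector about the tool's x, y, z in degrees, a list of three; "grip": the finger opening in m, from 0 to 0.0881. A call has 1 to 10 rows; each row shifts and turns the pose as measured when the row begins, along the tool's axes as they then stand; what a row does not reach is not made up. A row lasts 1/8 s, in which the tool goes at most 62.5 mm and 10.7 degrees, less where a joint would pass 70% of its speed; a pose out of reach is approached as far as the arm can. A call with a gripper value outside its range is refused whole. The fingers move at their own pace and stop on an object; the grip force is fixed at half the most. Time passes only in rows, so rows that do not move let the fingers close. It gives the time, the measured TCP pose, the force and the opening at its end, in the units of the state.
- state(): the state, without advancing time (a new reading comes with each control period).
- read_camera(name): name is "scene" or "top" or "wrist"; returns the picture (420x560x3 uint8, red, green, blue); there is no depth.
- camera_model(name): a dict with "fx", "fy", "cx", "cy" (pixels), "dist" ([k1, k2, p1, p2, k3] as OpenCV has them; the pictures are not rectified), "cam_to_world" (4x4, takes a point from camera to world coordinates); the wrist camera has in their place "T_tool_cam" (4x4, takes a point from camera to tool coordinates, whose origin is the TCP and whose axes are the tool frame's). Camera axes: x right, y down, z forward; pixel columns grow to the right and rows downward; lengths in mm; the calibration is good to about 2 mm. A picture is of the moment at which its call begins: read the wrist's pose just before it. camera_model takes no time and is no camera call.
- sign_off(): hands the job in, once; it reports no verdict.
Trained networks look in the newest picture that a camera, given by its name, has taken for a name from the list of things; names that differ only in an ending like _2 or _b are one class to them, and where a whole thing is asked for, a point or a joint stands for the part that bears it (a point fixed in the world has none). Each returns a list of dicts, best first, with "score" (0 to 1); they miss things now and then, are a little off and sometimes report something else, mostly with a low value. They report only what shows in the picture. A call takes as long as a camera call. They do not tell look-alikes from the thing itself.
- look_for(camera, thing): "point" ([x, y, z] in mm, in world coordinates, good to about 4 mm: the middle of the surface that is visible of it).
The state is a dict: "clock": time; "qpos": joint angles; "dq": joint speeds; "tau": joint torques, N m; "position": TCP position; "orientation": TCP orientation; "contact_force": force on the tool from outside, world axes, zero at the start; "wrist_torque": the same for the moment, N m; "opening": finger opening in mm.
Only numpy, scipy, OpenCV 4.12 (cv2) and the standard library are available. Lean on these libraries where they do the work, as an engineer would, in place of code of your own. Each camera call takes 0.05 s, during which the arm holds its last target. There are 200 camera calls.

TASK

First swing the counter's inspection camera out on its folding arm until the arm clicks fully home in its end detent. Then pick the straight eight-sided brass coupling off the rubber mat and hold it up in the air squarely in front of the lens, open mouth facing the lens and centred 10 cm from the glass, so that the camera looks straight down the bore at the red seal. Do not bump the camera with the coupling, leave the other fittings, the sealant bottle and the cup where they are, and finish while still holding the coupling still there with the arm seated.

Things in the scene. Friction and masses are not known exactly. Their poses are not given: they have to be found in the camera images.
- coupling: straight brass coupling, 0.2 kg, lying on a flat: eight-sided body 40 mm long, 32 mm across flats (two flats upright: grip from above across 32 mm), then a round thread 21 mm thick, 22 mm long. Red seal in its 22 mm bore. Origin: underside, middle of the eight-sided body; x along the part, out of the open mouth (face at +20 mm, thread end at -42 mm), z up as it lies; axis 16 mm above origin
- coupling_mouth (a point): centre of the coupling's open mouth (20 mm along x and 16 mm up from the coupling's origin); axes as the coupling's, x pointing out of the mouth
- camera_arm (a joint): angle of the folding arm about its upright hinge, rad: 0 folded (pointing to the robot at stand yaw 0), growing anticlockwise from above to 1.57, end stop and detent (arm to the robot's right, lens facing the robot). Starts at 0 to 0.5, stays where left; 2 to 3 N at the red pin move it; from about 1.1 the detent draws it home and holds it there
- swing_pin (a point): top of the upright red pin on the folding arm, the grip to move it by: 14 mm thick, standing 42 mm above the arm, 120 mm from the hinge axis; its top is 250 mm above the table. The arm is an aluminium bar 22 mm wide, 192 to 208 mm above the table
- stand_hinge (a point): point on the upright hinge axis of the folding arm, at the arm's middle height, 200 mm above the table; the axis is vertical; top of the steel column of the camera stand (base plate 110 mm square, fixed to the table); its axes are the stand's
- lens (a point): camera on the end of the folding arm: white box 60 x 46 x 40 mm, black lens 34 mm wide with a yellow ring. Origin at the centre of the lens glass, 200 mm above the table; x is the direction it looks, 25 degrees below level, at a right angle to the arm; the box reaches 76 mm behind the glass. The lens is 175 mm out along the arm from the hinge and 40 mm to the arm's side
- focus (a point): point in the empty air where the mouth of the coupling is to be held: 100 mm in front of the lens glass on the line of sight (158 mm above the table); it moves with the camera; axes as the camera's, x being the direction in which it looks
- stand: the stand of the camera: 110 mm square steel base 14 mm high, on it a blue housing 100 x 60 mm, 110 mm high, and a 28 mm thick column, fixed to the table; origin under the middle of its base. It carries the folding arm and the camera
- mat: black rubber mat 220 x 340 x 4 mm fixed to the counter, on which the three fittings lie; origin at the middle of its underside
- elbow: steel-grey right-angled elbow fitting, 26 mm thick, legs of 34 mm along its x and y; lies on the mat, leave it alone
- tee: brass tee fitting, 26 mm thick, 56 mm along x with a 30 mm branch along y; lies on the mat, leave it alone
- sealant: green sealant bottle with blue label and red cap, 52 mm in diameter, 130 mm high, origin under its middle; leave it alone
- cup: blue ceramic cup, 70 mm in diameter, 90 mm high, origin under its middle; leave it alone
Things that resemble listed ones, but are neither listed nor needed, are in the scene too. What is shaped like the coupling but blue or pink is not meant.

How it is judged (in metres and radians):
On the way, in this order (a step that is already met when the one before it is completed fails the run):
1. the camera arm is swung out and seated in its end detent (value of joint camera_arm above 1.5 rad), for 0.3 s.
2. the coupling is lifted off the mat in the gripper (height (world z) of coupling above 0.04 m and contact force between coupling and the fingers above 1 N), for 0.2 s.
At the end, for the whole second after the job is handed in: Camera arm seated (above 1.50 rad); coupling held still in the air by the gripper alone, mouth centre within 20 mm of the point 100 mm before the lens, axis within 0.21 rad of the line of sight, mouth towards the lens, touching neither camera, stand nor mat (value of joint camera_arm above 1.5 rad and distance between coupling_mouth and focus below 0.02 m and angle between the x axis of coupling and the x axis of lens, either way round below 0.21 rad and x of lens in the frame of coupling above 0.06 m and height (world z) of coupling above 0.09 m and contact force between coupling and the fingers above 1 N and contact force between coupling and stand below 0.2 N and contact force between coupling and mat below 0.2 N and linear speed of coupling below 0.03 m/s and angular speed of coupling below 0.2 rad/s); the arm keeps its last pose, push and grip.
It fails at once if another fitting, the bottle or the cup is disturbed (moved more than 30 mm) (distance of any of elbow, tee, sealant, cup from where it was at the start of the episode above 0.03 m).
It fails at once if the coupling bumps the camera (more than 3 N) (contact force between coupling and stand above 3 N).
It also fails if it takes over 54 s, if anything falls off the work surface, if the arm or the gripper's body presses on something with over 40 N, if the wrist force passes 120 N, or if a joint passes its speed limit or range.

## Working session

There is one attempt and no reset: what is moved stays moved. The work goes in short steps, Python scripts to look and compute and a tool call to move; the robot and the scene stay as the last step left them, time stands still between calls to the robot, and variables do not carry over. Pictures are saved under pics/ and viewed, about 8 in all and at most 12, crops included, and the job is handed in when it is done.

Besides the shell and the picture viewer there is one more tool, called after "Emit:" as a command line: name --argument value ..., lists and objects as JSON in quotes. arm_command: Moves the arm, as the interface text tells. Its arguments: {"type":"object","properties":{"travel":{"type":"array"},"delta_rot":{"type":"array"},"grip":{"type":"array"}},"required":["travel","delta_rot","grip"]}

```bash
mkdir -p pics; cat > h.py <<'E'
import numpy as np, cv2
from workcell import *
def pic(n,f,crop=None,s=1):
    im=read_camera(n)[:,:,::-1].copy()
    if crop: a,b,c,d=crop; im=im[b:d,a:c]
    if s!=1: im=cv2.resize(im,None,fx=s,fy=s,interpolation=cv2.INTER_CUBIC)
    cv2.imwrite('pics/'+f,im)
def K(m): return np.array([[m['fx'],0,m['cx']],[0,m['fy'],m['cy']],[0,0,1.]])
def pose(n):
    m=camera_model(n)
    if n=='wrist':
        s=state();T=np.eye(4);T[:3,:3]=s['orientation'];T[:3,3]=s['position'];return m,T@np.array(m['T_tool_cam'])
    return m,np.array(m['cam_to_world'])
def ray(n,uv,z):
    m,T=pose(n)
    p=cv2.undistortPoints(np.array([[uv]],float),K(m),np.array(m['dist'],float))[0,0]
    d=T[:3,:3]@[p[0],p[1],1];o=T[:3,3];return o+d*(z-o[2])/d[2]
def proj(n,P):
    m,T=pose(n);R=T[:3,:3].T;t=-R@T[:3,3]
    return cv2.projectPoints(np.array(P,float).reshape(-1,1,3),cv2.Rodrigues(R)[0],t,K(m),np.array(m['dist'],float))[0][:,0]
E
python3 - <<'E'
from h import *
np.set_printoptions(precision=1,suppress=True)
a=read_camera('scene');b=read_camera('top')
cv2.imwrite('pics/a.png',a[:,:,::-1]);cv2.imwrite('pics/b.png',b[:,:,::-1])
for c in ('top','scene'):
  for t in ['coupling','swing_pin','lens','stand','cup','sealant']:
    for r in look_for(c,t)[:4]:
        print(c,t,round(r['score'],2),np.array(r['point']),proj(c,r['point'])[0])
s=state();print(s['clock'],s['position'],np.array(s['orientation']))
E
```

```text
top coupling 0.67 [ 534.4 -481.8   29. ] [435.  224.8]
top coupling 0.67 [527.4 215.5 213.9] [196.2 231.9]
top coupling 0.61 [ 531.7 -314.2   30.5] [380.6 229.3]
top coupling 0.59 [ 353.3 -305.8   24.2] [383.9 288.7]
top swing_pin 0.59 [527.1 216.  212.2] [196.1 232.2]
top lens 0.71 [ 563.5 -200.1   33.6] [342.3 221.4]
top lens 0.57 [532.3 212.9 216.8] [196.9 229.9]
top stand 0.79 [615.3 225.9 209.6] [191.6 200.6]
top cup 0.77 [516.7 450.6  46.1] [127.2 250.6]
top cup 0.16 [531.4 215.4 213.1] [196.3 230.5]
top sealant 0.58 [756.4  -0.6  85.6] [272.5 159.9]
scene coupling 0.54 [ 547.7 -308.1   30.3] [205.7 212.4]
scene coupling 0.53 [ 363.9 -299.8   24.1] [241.5 185.2]
scene coupling 0.45 [ 540.8 -478.4   25.2] [169.4 193.2]
scene swing_pin 0.88 [552.7 218.5 211.2] [352.3 240.9]
scene lens 0.73 [550.7 219.4 213.9] [353.1 239.8]
scene stand 0.85 [661.4 255.3 113. ] [340.7 297.1]
scene cup 0.57 [528.9 443.   65.4] [422.1 306.1]
scene cup 0.38 [ 576.7 -199.    29.2] [226.2 231.2]
scene sealant 0.98 [778.8  16.2  83.5] [241.3 292.4]
scene sealant 0.63 [670.1 256.5 111.5] [339.4 299.8]
0.7 [279.7 586.8 238.7] [[ 0.   0.4  0.9]
 [ 0.   0.9 -0.4]
 [-1.   0.   0. ]]
```

```bash
python3 - <<'E'
import cv2
a=cv2.imread('pics/a.png');b=cv2.imread('pics/b.png')
cv2.imwrite('pics/b2.png',cv2.resize(b[100:350,90:490],None,fx=2,fy=2,interpolation=2))
cv2.imwrite('pics/a2.png',cv2.resize(a[120:380,130:460],None,fx=2.3,fy=2.3,interpolation=2))
E
```

```text
(no output)
```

View pics/b2.png

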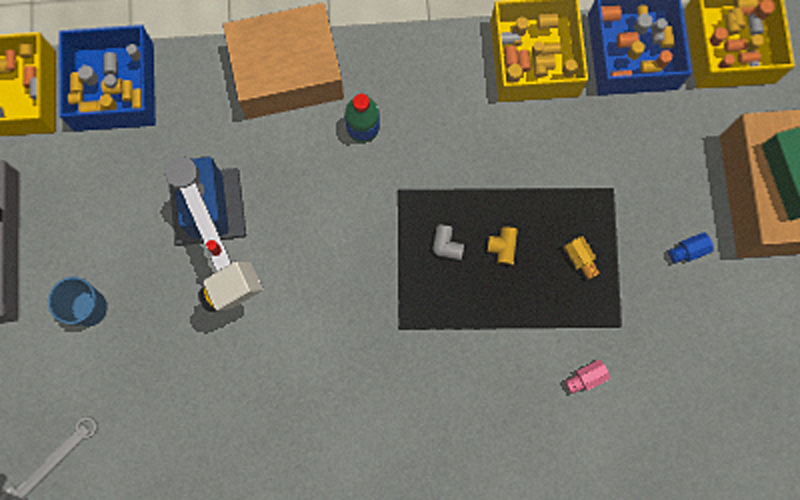

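View pics/a2.png

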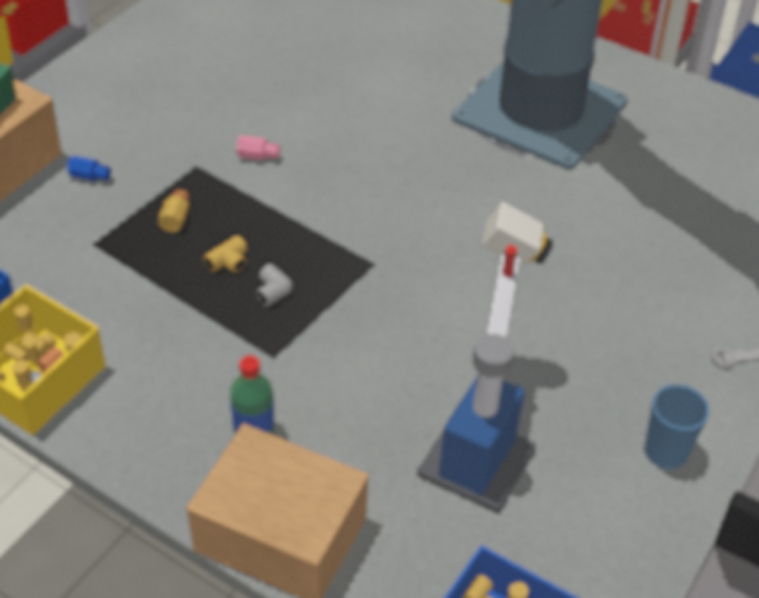

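The top view shows three coupling-shaped things. Brass is on the mat at crop (582,257) = px (381,228), blue is beside the mat at (690,247), and pink is in front of it at (587,377). Only the brass one fits the description. The tee is at (505,245) and the elbow at (447,242). The hinge is at (183,172) and the red pin at (213,245).

```bash
python3 - <<'E'
from h import *
np.set_printoptions(precision=2,suppress=True)
b=cv2.imread('pics/b.png')
cv2.imwrite('pics/c.png',np.hstack([cv2.resize(b[205:255,350:410],(400,333),interpolation=2),cv2.resize(b[170:270,170:230],(200,333),interpolation=2)]))
hsv=cv2.cvtColor(b,cv2.COLOR_BGR2HSV)
m=((hsv[:,:,0]<8)|(hsv[:,:,0]>172))&(hsv[:,:,1]>150)&(hsv[:,:,2]>70)
m[:, :170]=0;m[:,230:]=0;m[:200]=0;m[260:]=0
v,u=np.nonzero(m);print('red px',u.mean(),v.mean(),len(u),(u.min(),u.max(),v.min(),v.max()))
pin=ray('top',[u.mean(),v.mean()],238);print('pin',pin)
print('hinge',ray('top',[181.5,186],212))
# bar ends centre line & base corners
for q in [(176,165),(238,168),(245,237),(176,245)]: print('base',ray('top',[90+q[0]/2,100+q[1]/2],14))
for q in [(398,189),(614,189),(621,327),(399,329)]: print('mat',ray('top',[90+q[0]/2,100+q[1]/2],4))
print('coup',ray('top',[381,228],20))
m,T=pose('top');print(T)
s=state();print(np.array(s['orientation']));print(np.array(camera_model('wrist')['T_tool_cam']))
E
```

```text
red px 196.3421052631579 223.3421052631579 38 (np.int64(193), np.int64(200), np.int64(220), np.int64(227))
pin [545.78 210.49 238.  ]
hinge [657.56 251.67 212.  ]
base [726.52 299.91  14.  ]
base [714.91 202.94  14.  ]
base [603.81 196.35  14.  ]
base [598.54 303.13  14.  ]
mat [666.31 -45.1    4.  ]
mat [ 643.01 -383.39    4.  ]
mat [ 426.49 -368.89    4.  ]
mat [446.75 -30.93   4.  ]
coup [ 537.36 -318.15   20.  ]
[[  -0.07   -0.98    0.21  278.93]
 [  -1.      0.07   -0.01    1.41]
 [  -0.     -0.21   -0.98 1531.28]
 [   0.      0.      0.      1.  ]]
[[ 0.    0.43  0.9 ]
 [ 0.    0.9  -0.43]
 [-1.    0.    0.  ]]
[[   0.     -0.3     0.95 -146.32]
 [   1.      0.     -0.     -0.36]
 [  -0.      0.95    0.3   -78.19]
 [   0.      0.      0.      1.  ]]
```

View pics/c.png

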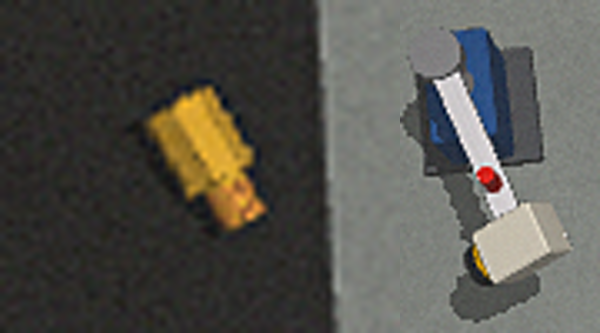

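Brass one confirmed: the body and mouth point up-left and the thread points lower-right. The pin is 119 mm from the hinge, against 120 given. Next I plan the approach.

```bash
cat >> h.py <<'E'
from scipy.spatial.transform import Rotation as Ro, Slerp
import json
def down(yaz):
    a=np.radians(yaz);y=np.array([np.cos(a),np.sin(a),0]);x=np.array([0,0,-1.]);return np.stack([x,y,np.cross(x,y)],1)
def rows(P,R,grip,nd=4):
    """poses (first is current) -> tool rows"""
    t=[];r=[]
    for i in range(len(P)-1):
        t.append([round(float(v),nd) for v in R[i].T@(P[i+1]-P[i])/1000]);r.append([round(float(v),1) for v in Ro.from_matrix(R[i].T@R[i+1]).as_rotvec(degrees=True)])
    print(json.dumps(t).replace(' ',''));print(json.dumps(r).replace(' ',''))
def line(p1,R1,n,nd=4,lin=False):
    s=state();p0=np.array(s['position']);R0=np.array(s['orientation']);f=np.linspace(0,1,n+1)
    sl=Slerp([0,1],Ro.from_matrix([R0,R1]))(f).as_matrix()
    rows([p0+(np.array(p1)-p0)*k for k in f],sl,0,nd)
E
python3 - <<'E'
from h import *
np.set_printoptions(precision=2,suppress=True)
line([546,210,320],down(-70),15,3)
E
```

```text
[[-0.005,-0.015,0.027],[-0.005,-0.011,0.029],[-0.005,-0.006,0.03],[-0.005,-0.001,0.031],[-0.005,0.004,0.031],[-0.005,0.008,0.03],[-0.005,0.013,0.028],[-0.005,0.017,0.026],[-0.005,0.021,0.023],[-0.005,0.024,0.019],[-0.005,0.027,0.015],[-0.005,0.029,0.011],[-0.005,0.03,0.006],[-0.005,0.031,0.001],[-0.005,0.031,-0.003]]
[[9.0,-0.0,-0.0],[9.0,-0.0,-0.0],[9.0,-0.0,-0.0],[9.0,-0.0,-0.0],[9.0,-0.0,-0.0],[9.0,-0.0,-0.0],[9.0,-0.0,-0.0],[9.0,-0.0,-0.0],[9.0,-0.0,-0.0],[9.0,-0.0,-0.0],[9.0,-0.0,-0.0],[9.0,-0.0,-0.0],[9.0,-0.0,-0.0],[9.0,-0.0,-0.0],[9.0,-0.0,-0.0]]
```

Emit:
arm_command --travel '[[-0.04, -0.015, 0.027], [-0.04, -0.011, 0.029], [0, -0.006, 0.03], [0, -0.001, 0.031], [0, 0.004, 0.031], [0, 0.008, 0.03], [0, 0.013, 0.028], [0, 0.017, 0.026], [0, 0.021, 0.023], [0, 0.024, 0.019]]' --delta_rot '[[9, 0, 0], [9, 0, 0], [9, 0, 0], [9, 0, 0], [9, 0, 0], [9, 0, 0], [9, 0, 0], [9, 0, 0], [9, 0, 0], [9, 0, 0]]' --grip '[0.05, 0.05, 0.05, 0.05, 0.05, 0.05, 0.05, 0.05, 0.05, 0.05]'

```text
clock: 1.95
position: [455.8, 324.9, 321.8]
orientation: [[-0.0, 0.882, -0.471], [0.004, -0.471, -0.882], [-1.0, -0.002, -0.003]]
contact_force: [-0.6, -0.6, 0.2]
opening: 50.0
```

```bash
python3 - <<'E'
from h import *
line([546,210,320],down(-70),7,3)
E
```

```text
[[0.0,0.019,0.008],[0.0,0.02,0.006],[0.0,0.02,0.004],[0.0,0.021,0.002],[0.0,0.021,-0.0],[0.0,0.021,-0.002],[0.0,0.02,-0.004]]
[[6.0,-0.0,0.0],[6.0,-0.0,0.0],[6.0,-0.0,0.0],[6.0,-0.0,0.0],[6.0,-0.0,0.0],[6.0,-0.0,0.0],[6.0,-0.0,0.0]]
```

Emit:
arm_command --travel '[[0, 0.019, 0.008], [0, 0.02, 0.006], [0, 0.02, 0.004], [0, 0.021, 0.002], [0, 0.021, 0], [0, 0.021, -0.002], [0, 0.02, -0.004], [0, 0, 0]]' --delta_rot '[[6, 0, 0], [6, 0, 0], [6, 0, 0], [6, 0, 0], [6, 0, 0], [6, 0, 0], [6, 0, 0], [0, 0, 0]]' --grip '[0.05, 0.05, 0.05, 0.05, 0.05, 0.05, 0.05, 0.05]'

```text
clock: 2.95
position: [548.1, 203.5, 322.5]
orientation: [[0.002, 0.314, -0.95], [0.005, -0.95, -0.314], [-1.0, -0.004, -0.003]]
contact_force: [-0.1, -0.8, -0.1]
opening: 50.4
```

```bash
python3 - <<'E'
from h import *
np.set_printoptions(precision=1,suppress=True)
b=read_camera('wrist')[:,:,::-1].copy()
hsv=cv2.cvtColor(b,cv2.COLOR_BGR2HSV)
m=(((hsv[:,:,0]<8)|(hsv[:,:,0]>172))&(hsv[:,:,1]>150)&(hsv[:,:,2]>70)).astype(np.uint8)
n,l,st,c=cv2.connectedComponentsWithStats(m)
for i in range(1,n):
    if st[i,4]>60: print(st[i],c[i],ray('wrist',c[i],245))
print(proj('wrist',[[546,210,250],[546,210,208]]))
for r in look_for('wrist','swing_pin')[:2]:print(r)
cv2.imwrite('pics/d.png',b)
line([546,210,320],down(-70),1,3)
E
```

```text
[554  11   6  23 104] [557.   22.5] [714.6  92.5 245. ]
[256 198  23  37 654] [267.7 216.4] [550.7 213.5 245. ]
[[270.4 227.5]
 [272.1 208. ]]
{'point': [553.4, 221.5, 212.8], 'score': 0.94}
[[0.002,-0.004,-0.0]]
[[-1.5,-0.2,0.3]]
```

View pics/d.png

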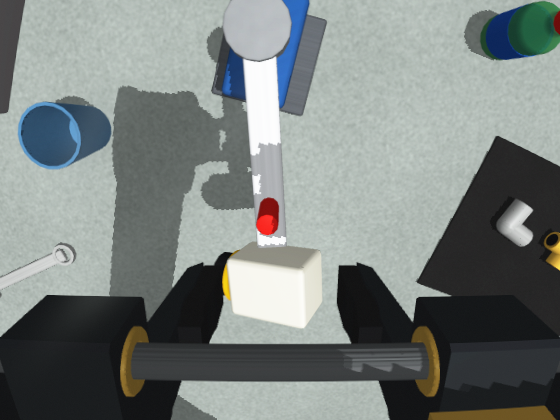

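The wrist view shows the red pin from (270,200) to (267,233), the bar running up to the hinge at (257,25), and the box below it.

```bash
python3 - <<'E'
from h import *
np.set_printoptions(precision=1,suppress=True)
p=ray('wrist',[267.7,216.4],229);print(p)
h=ray('wrist',[257,27],212);print('hinge',h,np.linalg.norm((p-h)[:2]),np.degrees(np.arctan2(*(p-h)[[1,0]])))
print(proj('wrist',[[p[0],p[1],250],[p[0],p[1],208]]))
E
```

```text
[545.2 213.3 229. ]
hinge [656.8 257.5 212. ] 120.01869313421793 -158.40695016089077
[[266.5 226.9]
 [268.7 207.4]]
```

Emit:
arm_command --travel '[[0.03, -0.009, 0], [0.035, 0, 0], [0.03, 0, 0], [0.011, 0, 0], [0, 0, 0], [0, 0, 0], [0, 0, 0]]' --delta_rot '[[0, 0, 0], [0, 0, 0], [0, 0, 0], [0, 0, 0], [0, 0, 0], [0, 0, 0], [0, 0, 0]]' --grip '[0.05, 0.05, 0.05, 0.04, 0.022, 0.022, 0.022]'

```text
clock: 3.92
position: [542.9, 222.6, 216.7]
orientation: [[0.003, 0.334, -0.942], [0.012, -0.942, -0.334], [-1.0, -0.01, -0.007]]
contact_force: [0.5, -0.4, -0.4]
opening: 22.2
```

```bash
python3 - <<'E'
from h import *
np.set_printoptions(precision=1,suppress=True)
s=state();p0=np.array(s['position']);R0=np.array(s['orientation']);print(p0,s['contact_force'],s['opening'])
H=np.array([657,254,0.]);v=p0-H;print(np.hypot(*v[:2]))
yz=np.degrees(np.arctan2(R0[1,1],R0[0,1]))
n=9;P=[p0];R=[R0]
for k in range(1,n+1):
    a=np.radians(-159+9*k);P.append(np.array([657+120*np.cos(a),254+120*np.sin(a),218]));R.append(down(-69+9*k))
rows(P,R,0,3)
E
```

```text
[542.9 222.6 216.7] [ 0.5 -0.4 -0.4] 22.22110877210573
118.35300261622271
[[-0.002,0.03,-0.0],[0.0,0.019,-0.001],[0.0,0.019,-0.001],[0.0,0.019,-0.001],[0.0,0.019,-0.001],[0.0,0.019,-0.001],[0.0,0.019,-0.001],[0.0,0.019,-0.001],[0.0,0.019,-0.001]]
[[-10.5,-0.5,0.6],[-9.0,0.0,0.0],[-9.0,0.0,0.0],[-9.0,0.0,0.0],[-9.0,0.0,0.0],[-9.0,0.0,0.0],[-9.0,0.0,0.0],[-9.0,0.0,0.0],[-9.0,0.0,0.0]]
```

Emit:
arm_command --travel '[[0, 0.018, 0], [0, 0.018, -0.001], [0, 0.018, -0.001], [0, 0.018, -0.001]]' --delta_rot '[[-9, 0, 0], [-9, 0, 0], [-9, 0, 0], [-9, 0, 0]]' --grip '[0.022, 0.022, 0.022, 0.022]'

```text
clock: 4.42
position: [583.2, 169.1, 218.4]
orientation: [[0.001, 0.839, -0.545], [0.018, -0.545, -0.838], [-1.0, -0.008, -0.016]]
contact_force: [-2.2, 0.3, -0.0]
opening: 22.1
```

```bash
cat > arc.py <<'E'
from h import *
import sys
np.set_printoptions(precision=1,suppress=True)
s=state();p0=np.array(s['position']);R0=np.array(s['orientation']);print(p0,s['contact_force'],s['opening'])
v=p0-np.array([657,254,0.]);a0=np.degrees(np.arctan2(v[1],v[0]));print(np.hypot(*v[:2]),a0,np.degrees(np.arctan2(R0[1,1],R0[0,1])))
af=float(sys.argv[1]);n=int(sys.argv[2]);P=[p0];R=[R0]
for k in range(1,n+1):
    d=a0+(af-a0)*k/n;a=np.radians(d);P.append(np.array([657+120*np.cos(a),254+120*np.sin(a),218]));R.append(down(d+90))
rows(P,R,0,3)
E
python3 arc.py -82 6
```

```text
[583.2 169.1 218.4] [-2.2  0.3 -0. ] 22.106168210553285
112.51856315857573 -131.0035333663587 -33.014128569579306
[[0.0,0.016,0.009],[0.0,0.017,-0.001],[0.0,0.017,-0.001],[0.0,0.017,-0.001],[0.0,0.017,-0.001],[0.0,0.017,-0.001]]
[[-0.2,-0.9,0.5],[-8.2,0.0,0.0],[-8.2,0.0,0.0],[-8.2,0.0,0.0],[-8.2,0.0,0.0],[-8.2,0.0,0.0]]
```

Emit:
arm_command --travel '[[0, 0.005, 0.008], [0, 0.017, 0.002], [0, 0.017, 0.001], [0, 0.017, 0.001]]' --delta_rot '[[0, 0, 0], [-7, 0, 0], [-8, 0, 0], [-8, 0, 0]]' --grip '[0.022, 0.022, 0.022, 0.022]'

```text
clock: 4.92
position: [627.0, 134.2, 220.1]
orientation: [[0.003, 0.985, -0.174], [0.021, -0.174, -0.985], [-1.0, -0.0, -0.021]]
contact_force: [0.1, 0.0, 0.9]
opening: 22.2
```

```bash
python3 arc.py -82 3
```

```text
[627.  134.2 220.1] [0.1 0.  0.9] 22.152740427680136
123.53545633819641 -104.03452622434985 -10.013024094991929
[[0.002,0.016,-0.003],[0.0,0.015,-0.001],[0.0,0.015,-0.001]]
[[-3.3,-1.2,-0.0],[-7.3,0.0,0.0],[-7.3,0.0,0.0]]
```

Emit:
arm_command --travel '[[0.001, 0.016, -0.003], [0, 0.015, -0.002], [0, 0.012, -0.001], [0, 0.006, 0], [0, 0, 0], [0, 0, 0]]' --delta_rot '[[-4, -1, 0], [-7, 0, 0], [-5, 0, 0], [0, 0, 0], [0, 0, 0], [0, 0, 0]]' --grip '[0.022, 0.022, 0.022, 0.022, 0.022, 0.022]'

```text
clock: 5.68
position: [671.3, 135.6, 221.2]
orientation: [[-0.011, 0.996, 0.093], [0.002, 0.093, -0.996], [-1.0, -0.011, -0.003]]
contact_force: [0.1, 0.1, 0.6]
opening: 22.2
```

```bash
python3 arc.py -82 1; python3 - <<'E'
from h import *
pic('wrist','e.png')
E
```

```text
[671.3 135.6 221.2] [0.1 0.1 0.6] 22.22637700801222
119.30215014139793 -83.10250072077918 5.336578565983091
[[0.003,0.002,0.001]]
[[-2.7,-0.2,0.6]]
```

View pics/e.png

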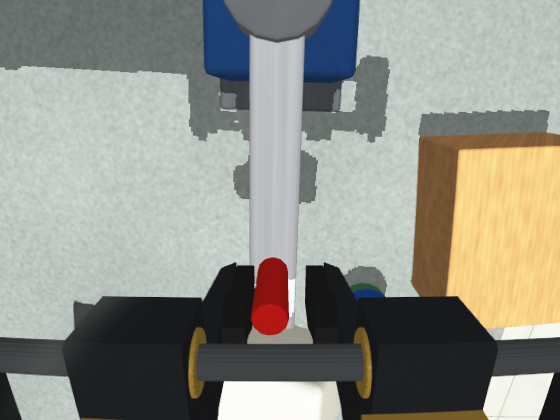

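The pin lies between the fingers, close to the left (pushing) one, and the bar looks square to the housing. One more push will test the stop.

Emit:
arm_command --travel '[[0, 0.008, 0], [0, 0.004, 0], [0, 0, 0]]' --delta_rot '[[0, 0, 0], [0, 0, 0], [0, 0, 0]]' --grip '[0.022, 0.022, 0.022]'

```text
clock: 6.1
position: [671.1, 135.6, 220.7]
orientation: [[-0.04, 0.995, 0.09], [-0.001, 0.09, -0.996], [-0.999, -0.04, -0.002]]
contact_force: [0.3, -0.0, -0.2]
opening: 22.0
```

Emit:
arm_command --travel '[[0, -0.006, 0], [0, 0, 0], [-0.03, 0, 0], [-0.06, 0, 0], [-0.06, 0, 0], [-0.02, 0, -0.04], [0, 0, -0.02], [0, 0, 0]]' --delta_rot '[[0, 0, 0], [0, 0, 0], [0, 0, 0], [0, 0, 0], [0, 0, 0], [0, 0, 0], [0, 0, 0], [0, 0, 0]]' --grip '[0.035, 0.04, 0.05, 0.05, 0.05, 0.05, 0.05, 0.05]'

```text
clock: 7.1
position: [667.7, 195.8, 394.9]
orientation: [[-0.036, 0.996, 0.086], [-0.002, 0.086, -0.996], [-0.999, -0.036, -0.001]]
contact_force: [0.5, -0.3, -0.7]
opening: 50.2
```

```bash
python3 - <<'E'
from h import *
np.set_printoptions(precision=1,suppress=True)
pic('wrist','f.png');b=cv2.imread('pics/f.png')
hsv=cv2.cvtColor(b,cv2.COLOR_BGR2HSV)
m=(((hsv[:,:,0]<8)|(hsv[:,:,0]>172))&(hsv[:,:,1]>150)&(hsv[:,:,2]>70)).astype(np.uint8)
n,l,st,c=cv2.connectedComponentsWithStats(m)
for i in range(1,n):
    if st[i,4]>60: print(st[i],c[i],ray('wrist',c[i],229))
for t in ('lens','stand'):
  for r in look_for('wrist',t)[:2]:print(t,r)
E
```

```text
[273 241  16  31 405] [280.5 256.3] [668.1 132.8 229. ]
lens {'point': [660.2, 140.3, 208.9], 'score': 0.88}
lens {'point': [662.1, 208.2, 207.9], 'score': 0.24}
stand {'point': [663.7, 209.9, 206.8], 'score': 0.62}
```

View pics/f.png

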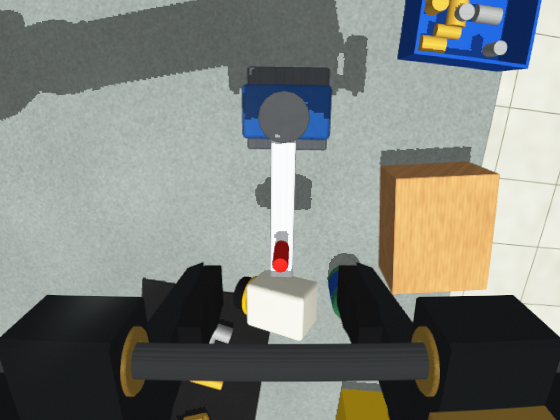

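The arm is square to the housing, with the hinge cap at (285,116), the bar at (284,200), the pin at (280,256) and the box at (282,305). The push did not move it further, so it is seated at the stop.

```bash
cat > foc.py <<'E'
from h import *
np.set_printoptions(precision=4,suppress=True)
def focus(H,az):
    r=np.array([np.cos(az),np.sin(az),0]);f=np.array([r[1],-r[0],0])  # look dir horizontal (towards robot)
    L=np.array([H[0],H[1],200])+175*r+40*f
    x=np.cos(np.radians(25))*f-np.array([0,0,np.sin(np.radians(25))])
    return L,x,L+100*x
E
python3 - <<'E'
from foc import *
h=ray('wrist',[285,117],212);p=ray('wrist',[280.5,256.3],229)
a=np.arctan2(p[1]-h[1],p[0]-h[0]);print(h,p,np.hypot(*(p-h)[:2]),np.degrees(a))
print([ray('wrist',q,z) for q,z in [((248,139),14),((326,139),14),((248,68),14),((328,68),14),((244,137),124),((330,138),124)]])
L,x,F=focus((658,254),a);print(L,x,F)
# coupling refine: top camera body + thread via brass mask
b=read_camera('top')[:,:,::-1];hs=cv2.cvtColor(b.copy(),cv2.COLOR_BGR2HSV)
m=((hs[:,:,0]>8)&(hs[:,:,0]<32)&(hs[:,:,1]>120)&(hs[:,:,2]>90)).astype(np.uint8);m[:205]=0;m[255:]=0;m[:,:365]=0;m[:,400:]=0
v,u=np.nonzero(m);W=np.array([ray('top',[i,j],22)[:2] for i,j in zip(u,v)])
c=W.mean(0);e=np.linalg.svd(W-c)[2][0];t=(W-c)@e;print('coup',c,np.degrees(np.arctan2(e[1],e[0])),t.min(),t.max())
E
```

```text
[661.1157 252.1989 212.    ] [668.0231 130.9723 229.    ] 121.42322839007969 -86.73884691445703
[array([608.8889, 206.5488,  14.    ]), array([716.5482, 216.0215,  14.    ]), array([603.1043, 300.3204,  14.    ]), array([708.5434, 308.9889,  14.    ]), array([616.4897, 221.8781, 124.    ]), array([710.4292, 229.0396, 124.    ])]
[628.02    77.0079 200.    ] [-0.9048 -0.0516 -0.4226] [537.536   71.8522 157.7382]
coup [ 537.8322 -317.3535] -156.71455329306093 -29.182730757356193 34.931080107417515
```

```bash
python3 - <<'E'
from h import *
line([484,-345,240],down(-62),14,3)
E
```

```text
[[0.012,-0.016,0.037],[0.012,-0.013,0.038],[0.011,-0.01,0.039],[0.011,-0.006,0.04],[0.011,-0.003,0.04],[0.011,0.0,0.041],[0.011,0.004,0.04],[0.011,0.007,0.04],[0.011,0.01,0.039],[0.011,0.014,0.038],[0.011,0.017,0.037],[0.011,0.02,0.036],[0.011,0.023,0.034],[0.011,0.025,0.032]]
[[4.8,0.1,0.1],[4.8,0.1,0.1],[4.8,0.1,0.1],[4.8,0.1,0.1],[4.8,0.1,0.1],[4.8,0.1,0.1],[4.8,0.1,0.1],[4.8,0.1,0.1],[4.8,0.1,0.1],[4.8,0.1,0.1],[4.8,0.1,0.1],[4.8,0.1,0.1],[4.8,0.1,0.1],[4.8,0.1,0.1]]
```

Emit:
arm_command --travel '[[0, -0.016, 0.037], [0, -0.013, 0.038], [0, -0.01, 0.039], [0.006, -0.006, 0.04], [0.011, -0.003, 0.04], [0.011, 0, 0.041], [0.011, 0.004, 0.04], [0.011, 0.007, 0.04], [0.011, 0.01, 0.039], [0.011, 0.014, 0.038]]' --delta_rot '[[4.8, 0.1, 0.1], [4.8, 0.1, 0.1], [4.8, 0.1, 0.1], [4.8, 0.1, 0.1], [4.8, 0.1, 0.1], [4.8, 0.1, 0.1], [4.8, 0.1, 0.1], [4.8, 0.1, 0.1], [4.8, 0.1, 0.1], [4.8, 0.1, 0.1]]' --grip '[0.06, 0.06, 0.06, 0.06, 0.06, 0.06, 0.06, 0.06, 0.06, 0.06]'

```text
clock: 8.55
position: [520.2, -208.5, 318.5]
orientation: [[-0.021, 0.7, -0.714], [0.004, -0.714, -0.7], [-1.0, -0.018, 0.013]]
contact_force: [-0.5, -0.6, 0.2]
opening: 59.9
```

```bash
python3 - <<'E'
from h import *
line([484,-345,240],down(-62),6,3)
E
```

```text
[[0.013,0.012,0.02],[0.013,0.013,0.019],[0.013,0.014,0.019],[0.013,0.015,0.018],[0.013,0.016,0.018],[0.013,0.017,0.017]]
[[2.7,0.1,0.2],[2.7,0.1,0.2],[2.7,0.1,0.2],[2.7,0.1,0.2],[2.7,0.1,0.2],[2.7,0.1,0.2]]
```

Emit:
arm_command --travel '[[0.013, 0.012, 0.02], [0.013, 0.013, 0.019], [0.013, 0.014, 0.019], [0.013, 0.015, 0.018], [0.013, 0.012, 0.015], [0.01, 0.01, 0.012], [0, 0, 0], [0, 0, 0]]' --delta_rot '[[2.7, 0.1, 0.2], [2.7, 0.1, 0.2], [2.7, 0.1, 0.2], [2.7, 0.1, 0.2], [2.7, 0.1, 0.2], [2.7, 0.1, 0.2], [0, 0, 0], [0, 0, 0]]' --grip '[0.06, 0.06, 0.06, 0.06, 0.06, 0.06, 0.06, 0.06]'

```text
clock: 9.55
position: [480.0, -338.6, 237.1]
orientation: [[-0.004, 0.458, -0.889], [-0.006, -0.889, -0.458], [-1.0, 0.003, 0.006]]
contact_force: [-0.7, 1.3, 0.2]
opening: 60.2
```

```bash
python3 - <<'E'
from h import *
np.set_printoptions(precision=3,suppress=True)
s=state();print(s['position'])
pic('wrist','g.png');b=cv2.imread('pics/g.png')
for r in look_for('wrist','coupling')[:3]:print(r,proj('wrist',r['point']))
hs=cv2.cvtColor(b,cv2.COLOR_BGR2HSV)
m=((hs[:,:,0]>5)&(hs[:,:,0]<35)&(hs[:,:,1]>110)&(hs[:,:,2]>70)).astype(np.uint8)
n,l,st,c=cv2.connectedComponentsWithStats(m)
for i in range(1,n):
    if st[i,4]>200: print(i,st[i],c[i],ray('wrist',c[i],24))
E
```

```text
[ 480.005 -338.636  237.082]
{'point': [359.4, -307.4, 28.2], 'score': 0.98} [[198.516 265.815]]
{'point': [536.1, -480.7, 24.7], 'score': 0.77} [[430.543 192.673]]
{'point': [539.6, -318.2, 32.8], 'score': 0.68} [[288.136 111.826]]
1 [ 152    0   66   66 2673] [182.055  26.626] [ 562.533 -200.867   24.   ]
2 [ 268   82   38   71 2213] [285.291 114.065] [ 536.312 -317.195   24.   ]
3 [ 475  103   85  176 7571] [529.443 204.895] [ 574.548 -583.267   24.   ]
6 [  96  326   32   70 1118] [108.458 360.782] [ 191.313 -260.34    24.   ]
7 [ 431  326   33   70 1129] [450.695 360.764] [ 376.794 -623.096   24.   ]
8 [ 442  404  118   16 1293] [510.657 413.401] [ 341.096 -753.016   24.   ]
```

View pics/g.png

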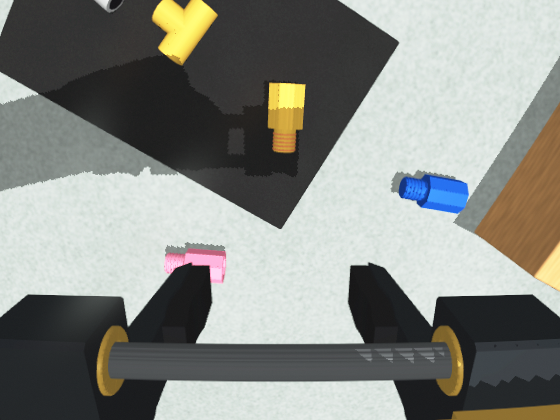

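The brass coupling's body spans (269,83) to (304,130), with the mouth at the top and the thread end at (285,152). The tee is at (185,30), blue at (435,192) and pink at (200,263).

```bash
python3 - <<'E'
from h import *
np.set_printoptions(precision=2,suppress=True)
b=cv2.imread('pics/g.png');hs=cv2.cvtColor(b,cv2.COLOR_BGR2HSV)
m=((hs[:,:,0]>5)&(hs[:,:,0]<35)&(hs[:,:,1]>110)&(hs[:,:,2]>50))
for v in range(80,156,4):
    u=np.nonzero(m[v,255:320])[0]+255
    print(v,u.min() if len(u) else None,u.max() if len(u) else None)
# fit pose (x,y,yaw) by silhouette of two prisms
w=np.zeros((420,560),np.uint8);w[75:160,260:312]=m[75:160,260:312]
def pts(p):
    x,y,a=p;a=np.radians(a);o=16*np.tan(np.pi/8)
    oc=[(16,o),(o,16),(-o,16),(-16,o),(-16,-o),(-o,-16),(o,-16),(16,-o)]
    A=[(X,Y,20+Z) for X in(20,-20) for Y,Z in oc]
    B=[(X,10.5*np.cos(t),20+10.5*np.sin(t)) for X in(-20,-42) for t in np.arange(16)*np.pi/8]
    f=lambda Q:[(x+X*np.cos(a)-Y*np.sin(a),y+X*np.sin(a)+Y*np.cos(a),Z) for X,Y,Z in Q]
    return f(A),f(B)
def cost(p):
    s=np.zeros((420*4,560*4),np.uint8)
    for Q in pts(p): cv2.fillConvexPoly(s,cv2.convexHull(np.round(proj('wrist',Q)*4+1.5).astype(np.int32)),1)
    return np.abs(cv2.resize(w,None,fx=4,fy=4,interpolation=0).astype(int)-s).sum()/16
from scipy.optimize import minimize
r=minimize(cost,[537,-316,27],method='Nelder-Mead',options=dict(initial_simplex=[[537,-316,27],[542,-316,27],[537,-311,27],[537,-316,33]]))
print(r.x,r.fun,w.sum())
x,y,a=r.x
R=down(a-90);print(down(a-90))
line([x,y,90],R,4,3)
E
```

```text
80 None None
84 269 305
88 269 305
92 269 304
96 268 304
100 268 304
104 268 304
108 268 303
112 268 303
116 268 302
120 268 302
124 268 302
128 268 302
132 273 295
136 273 295
140 272 295
144 272 295
148 272 295
152 276 293
[ 543.11 -314.38   23.87] 104.5625 2227
[[ 0.    0.4  -0.91]
 [ 0.   -0.91 -0.4 ]
 [-1.    0.   -0.  ]]
[[0.037,0.002,-0.017],[0.037,0.001,-0.017],[0.037,0.001,-0.017],[0.037,0.001,-0.017]]
[[0.8,0.1,-0.1],[0.8,0.1,-0.1],[0.8,0.1,-0.1],[0.8,0.1,-0.1]]
```

Emit:
arm_command --travel '[[0.037, 0.002, -0.017], [0.037, 0.001, -0.017], [0.037, 0.001, -0.017], [0.03, 0.001, -0.012], [0, 0, 0], [0, 0, 0]]' --delta_rot '[[0.8, 0, 0], [0.8, 0, 0], [0.8, 0, 0], [0.8, 0, 0], [0, 0, 0], [0, 0, 0]]' --grip '[0.06, 0.06, 0.06, 0.06, 0.06, 0.06]'

```text
clock: 10.4
position: [545.9, -313.1, 96.9]
orientation: [[0.006, 0.413, -0.911], [-0.007, -0.911, -0.413], [-1.0, 0.009, -0.003]]
contact_force: [-0.1, 0.1, 0.1]
opening: 59.5
```

```bash
python3 - <<'E'
from h import *
line([543,-314.4,70],down(-66.1),2,4)
E
```

```text
[[0.0135,-0.0001,0.0016],[0.0135,-0.0001,0.0016]]
[[0.3,-0.1,-0.2],[0.3,-0.1,-0.2]]
```

Emit:
arm_command --travel '[[0.02, 0, 0.002], [0.025, 0, 0.001], [0.02, 0, 0], [0.012, 0, 0], [0, 0, 0], [0, 0, 0]]' --delta_rot '[[0.6, -0.2, -0.5], [0, 0, 0], [0, 0, 0], [0, 0, 0], [0, 0, 0], [0, 0, 0]]' --grip '[0.06, 0.06, 0.06, 0.06, 0.06, 0.06]'

```text
clock: 11.15
position: [543.9, -317.3, 19.7]
orientation: [[0.004, 0.401, -0.916], [-0.002, -0.916, -0.401], [-1.0, 0.004, -0.002]]
contact_force: [-0.2, -0.2, -0.3]
opening: 59.9
```

Emit:
arm_command --travel '[[0.007, -0.003, 0], [0.003, 0, 0], [0, 0, 0], [0, 0, 0], [0, 0, 0], [0, 0, 0], [0, 0, 0], [0, 0, 0]]' --delta_rot '[[0, 0, 0], [0, 0, 0], [0, 0, 0], [0, 0, 0], [0, 0, 0], [0, 0, 0], [0, 0, 0], [0, 0, 0]]' --grip '[0.06, 0.06, 0.06, 0.04, 0.02, 0.02, 0.02, 0.02]'

```text
clock: 12.15
position: [543.8, -314.5, 10.6]
orientation: [[0.006, 0.401, -0.916], [-0.003, -0.916, -0.401], [-1.0, 0.005, -0.004]]
contact_force: [0.1, 0.4, 0.2]
opening: 31.8
```

Emit:
arm_command --travel '[[0, 0, 0], [0, 0, 0], [-0.02, 0, 0], [-0.03, 0, 0], [-0.04, 0, 0], [-0.04, 0, 0], [0, 0, 0], [0, 0, 0]]' --delta_rot '[[0, 0, 0], [0, 0, 0], [0, 0, 0], [0, 0, 0], [0, 0, 0], [0, 0, 0], [0, 0, 0], [0, 0, 0]]' --grip '[0.02, 0.02, 0.02, 0.02, 0.02, 0.02, 0.02, 0.02]'

```text
clock: 13.15
position: [541.8, -313.7, 147.9]
orientation: [[0.005, 0.4, -0.916], [-0.002, -0.917, -0.4], [-1.0, 0.004, -0.004]]
contact_force: [0.1, 0.2, -2.6]
opening: 31.7
```

```bash
cat > goal.py <<'E'
from foc import *
import sys
np.set_printoptions(precision=3,suppress=True)
H=(658.5,253.8);L,x,F=focus(H,np.radians(-86))
z=x; 
y=np.cross([0,0,1.],-x);y/=np.linalg.norm(y);y=-y   # jaw axis, az about -87
R=np.stack([np.cross(y,z),y,z],1)
M=np.array([-9.4,0,-19.4])
if __name__=='__main__':
    back,n=float(sys.argv[1]),int(sys.argv[2])
    s=state();m=np.array(s['position'])+np.array(s['orientation'])@M
    print('F',F,'mouth',m,'err',m-F,'ang',np.degrees(np.arccos(np.array(s['orientation'])[:,2]@x)),s['opening'])
    T=F+back*x-R@M;print(T,R)
    line(T,R,n,3)
E
python3 goal.py 60 12
```

```text
F [540.395  70.114 157.738] mouth [ 559.555 -305.937  157.382] err [  19.161 -376.051   -0.356] ang 31.172226167965817 31.71442469855408
[472.572  65.371 115.663] [[ 0.422  0.07  -0.904]
 [ 0.029 -0.998 -0.063]
 [-0.906 -0.    -0.423]]
[[0.003,-0.031,-0.007],[0.003,-0.031,-0.006],[0.003,-0.032,-0.005],[0.003,-0.032,-0.004],[0.003,-0.032,-0.003],[0.003,-0.032,-0.002],[0.002,-0.032,-0.001],[0.002,-0.032,-0.0],[0.002,-0.032,0.001],[0.002,-0.032,0.002],[0.002,-0.032,0.002],[0.001,-0.032,0.003]]
[[1.6,2.0,0.3],[1.6,2.0,0.3],[1.6,2.0,0.3],[1.6,2.0,0.3],[1.6,2.0,0.3],[1.6,2.0,0.3],[1.6,2.0,0.3],[1.6,2.0,0.3],[1.6,2.0,0.3],[1.6,2.0,0.3],[1.6,2.0,0.3],[1.6,2.0,0.3]]
```

Emit:
arm_command --travel '[[0.001, -0.031, -0.007], [0.001, -0.031, -0.006], [0.001, -0.032, -0.005], [0.002, -0.032, -0.004], [0.003, -0.032, -0.003], [0.003, -0.032, -0.002], [0.002, -0.032, -0.001], [0.002, -0.032, 0], [0.002, -0.032, 0.001], [0.002, -0.025, 0.002]]' --delta_rot '[[1.6, 2, 0.3], [1.6, 2, 0.3], [1.6, 2, 0.3], [1.6, 2, 0.3], [1.6, 2, 0.3], [1.6, 2, 0.3], [1.6, 2, 0.3], [1.6, 2, 0.3], [1.6, 2, 0.3], [1.6, 2, 0.3]]' --grip '[0.02, 0.02, 0.02, 0.02, 0.02, 0.02, 0.02, 0.02, 0.02, 0.02]'

```text
clock: 14.4
position: [471.6, -0.3, 116.6]
orientation: [[0.333, 0.122, -0.935], [0.04, -0.993, -0.115], [-0.942, 0.001, -0.335]]
contact_force: [0.9, 0.6, -2.3]
opening: 31.8
```

```bash
python3 goal.py 40 4
```

```text
F [540.395  70.114 157.738] mouth [486.66    1.577 131.908] err [-53.735 -68.537 -25.83 ] ang 6.109758547204504 31.78965264498649
[490.654  66.636 124.115] [[ 0.422  0.07  -0.904]
 [ 0.029 -0.998 -0.063]
 [-0.906 -0.    -0.423]]
[[0.0,-0.016,-0.007],[0.001,-0.016,-0.007],[0.001,-0.016,-0.007],[0.001,-0.016,-0.006]]
[[0.7,1.4,0.3],[0.7,1.4,0.3],[0.7,1.4,0.3],[0.7,1.4,0.3]]
```

Emit:
arm_command --travel '[[0, -0.015, -0.007], [0.001, -0.015, -0.007], [0.001, -0.014, -0.007], [0.001, -0.012, -0.006], [0, 0, 0], [0, 0, 0], [0, 0, 0]]' --delta_rot '[[0.7, 1.4, 0.3], [0.7, 1.4, 0.3], [0.7, 1.4, 0.3], [0.7, 1.4, 0.3], [0, 0, 0], [0, 0, 0], [0, 0, 0]]' --grip '[0.02, 0.02, 0.02, 0.02, 0.02, 0.02, 0.02]'

```text
clock: 15.28
position: [488.5, 59.7, 131.3]
orientation: [[0.394, 0.073, -0.916], [0.02, -0.997, -0.07], [-0.919, 0.009, -0.395]]
contact_force: [-0.4, -0.5, -2.3]
opening: 31.3
```

```bash
python3 goal.py 0 4; python3 - <<'E'
from h import *
pic('scene','i.png',(230,170,430,320),4); pic('wrist','i2.png')
for c in ('scene','top','wrist'):
  read_camera(c)
  for t in ('coupling','lens','swing_pin'):
    for r in look_for(c,t)[:2]:print(c,t,r,proj(c,r['point']))
E
```

```text
F [540.395  70.114 157.738] mouth [502.571  60.867 147.619] err [-37.824  -9.247 -10.119] ang 1.8002568481873897 31.33558241787719
[526.818  69.165 141.02 ] [[ 0.422  0.07  -0.904]
 [ 0.029 -0.998 -0.063]
 [-0.906 -0.    -0.423]]
[[0.002,-0.002,-0.01],[0.002,-0.002,-0.01],[0.002,-0.002,-0.01],[0.002,-0.002,-0.01]]
[[0.1,0.4,-0.1],[0.1,0.4,-0.1],[0.1,0.4,-0.1],[0.1,0.4,-0.1]]
scene coupling {'point': [495.5, 59.6, 149.5], 'score': 0.64} [[311.34694781 221.57801362]]
scene coupling {'point': [543.8, -477.3, 25.1], 'score': 0.62} [[169.05715133 193.82076136]]
scene lens {'point': [673.9, 140.3, 211.8], 'score': 0.89} [[302.82619349 256.2556893 ]]
scene swing_pin {'point': [574.8, -194.7, 29.2], 'score': 0.7} [[227.65438073 231.41575446]]
scene swing_pin {'point': [674.8, 138.5, 208.6], 'score': 0.62} [[301.99172258 257.01677878]]
top coupling {'point': [351.8, -300.7, 24.1], 'score': 0.62} [[382.22734561 289.28925695]]
top coupling {'point': [492.2, 60.8, 155.8], 'score': 0.56} [[256.00340479 244.32966898]]
top swing_pin {'point': [658.9, 133.1, 214.2], 'score': 0.63} [[224.84771522 182.40400637]]
wrist coupling {'point': [487.1, 59.4, 153.1], 'score': 0.86} [[281.08427809 294.82343451]]
```

View pics/i2.png

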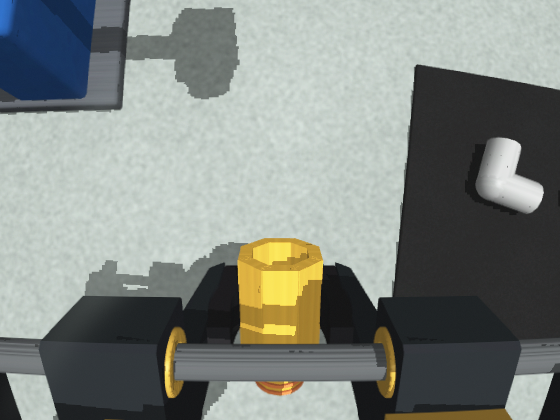

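The wrist view shows the coupling square in the jaws, with its mouth rim centred at about (280,254). Now I check the predicted camera box against the scene and top views.

```bash
python3 - <<'E'
from goal import *
s=state();m=np.array(s['position'])+np.array(s['orientation'])@M
print('mouth px wrist',proj('wrist',m))
yv=np.cross([0,0,1.],x);yv/=np.linalg.norm(yv);zv=np.cross(x,yv)
C=[L+a*x+b*yv+c*zv for a in(-16,-76) for b in(-23,23) for c in(-20,20)]
ring=[L+17*(np.cos(t)*yv+np.sin(t)*zv) for t in np.arange(24)*np.pi/12]
pin=[np.array([658.5,253.8,250])+120*np.array([np.cos(np.radians(-86)),np.sin(np.radians(-86)),0])]
out=[]
for n,(cx,cy) in (('scene',(305,240)),('top',(245,215))):
    im=read_camera(n)[:,:,::-1].copy();k=8
    a,b=cx-32,cy-37;I=cv2.resize(im[b:b+75,a:a+50+15],None,fx=k*.75,fy=k*.75,interpolation=2)
    def d(P,col,r=2):
        for q in proj(n,P): cv2.circle(I,tuple(int(v) for v in (q-[a-.5,b-.5])*k*.75),r,col,-1)
    d(C,(255,0,255),3);d(ring,(0,255,0),1);d([F],(0,0,255),4);d([m],(255,255,0),4);d(pin,(255,0,0),3)
    out.append(I)
cv2.imwrite('pics/j.png',np.hstack(out))
E
```

```text
mouth px wrist [[278.083 252.212]]
```

View pics/j.png

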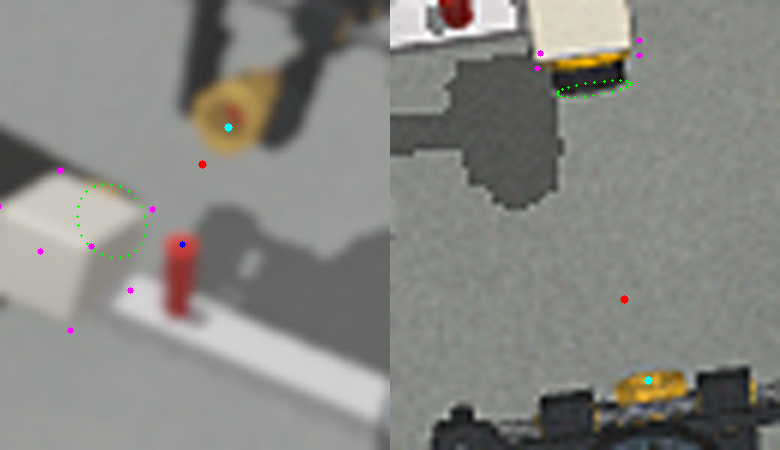

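The predicted box, ring and pin agree to about 3 mm in both views; the top view puts the lens about 3 mm further to +y. The mouth marker sits on the bore in both. I shift the focus by +3 mm in y and go in.

```bash
sed -i "s/^z=x; */F=F+[0,3,0];L=L+[0,3,0];z=x/" goal.py; python3 goal.py 0 4
```

```text
F [540.395  73.114 157.738] mouth [502.987  61.749 147.987] err [-37.408 -11.365  -9.751] ang 1.7589663532034692 31.56276784878458
[526.818  72.165 141.02 ] [[ 0.422  0.07  -0.904]
 [ 0.029 -0.998 -0.063]
 [-0.906 -0.    -0.423]]
[[0.002,-0.002,-0.01],[0.002,-0.002,-0.01],[0.002,-0.002,-0.01],[0.002,-0.002,-0.01]]
[[0.1,0.4,-0.1],[0.1,0.4,-0.1],[0.1,0.4,-0.1],[0.1,0.4,-0.1]]
```

Emit:
arm_command --travel '[[0.001, -0.002, -0.008], [0.001, -0.002, -0.01], [0.001, -0.002, -0.009], [0.001, -0.001, -0.007], [0, 0, 0], [0, 0, 0], [0, 0, 0], [0, 0, 0]]' --delta_rot '[[0, 0.4, 0], [0, 0.4, 0], [0, 0.4, 0], [0, 0.4, 0], [0, 0, 0], [0, 0, 0], [0, 0, 0], [0, 0, 0]]' --grip '[0.02, 0.02, 0.02, 0.02, 0.02, 0.02, 0.02, 0.02]'

```text
clock: 17.08
position: [523.3, 70.9, 142.4]
orientation: [[0.422, 0.074, -0.904], [0.023, -0.997, -0.071], [-0.906, 0.009, -0.423]]
contact_force: [0.6, 0.5, -1.9]
opening: 31.9
```

```bash
python3 goal.py 0 1
```

```text
F [540.395  73.114 157.738] mouth [536.907  72.059 159.116] err [-3.488 -1.054  1.378] ang 0.45528023046801025 31.870681656019325
[526.818  72.165 141.02 ] [[ 0.422  0.07  -0.904]
 [ 0.029 -0.998 -0.063]
 [-0.906 -0.    -0.423]]
[[0.003,-0.001,-0.003]]
[[0.5,0.0,-0.4]]
```

Within 4 mm of the computed point. I hold still for a moment and do one visual check before signing off.

Emit:
arm_command --travel '[[0.002, 0, -0.002], [0, 0, 0], [0, 0, 0], [0, 0, 0], [0, 0, 0]]' --delta_rot '[[0, 0, 0], [0, 0, 0], [0, 0, 0], [0, 0, 0], [0, 0, 0]]' --grip '[0.02, 0.02, 0.02, 0.02, 0.02]'

```text
clock: 17.7
position: [526.0, 71.0, 141.3]
orientation: [[0.422, 0.074, -0.904], [0.023, -0.997, -0.071], [-0.906, 0.009, -0.422]]
contact_force: [-0.4, 0.3, -2.6]
opening: 31.6
```

```bash
python3 goal.py 0 1 | head -1; python3 - <<'E'
from h import *
a=read_camera('scene')[185:285,240:340,::-1];b=read_camera('top')[160:260,195:295,::-1]
cv2.imwrite('pics/k.png',cv2.resize(np.hstack([a,b]),None,fx=4,fy=4,interpolation=2))
s=state();print(np.abs(s['dq']).max(),s['contact_force'],s['opening'])
E
```

```text
F [540.395  73.114 157.738] mouth [539.56   72.14  158.007] err [-0.835 -0.974  0.268] ang 0.4384801831740768 31.55176830231999
0.0820615289255924 [-0.94346168 -0.1197011  -3.05873981] 31.913682321859127
```

View pics/k.png

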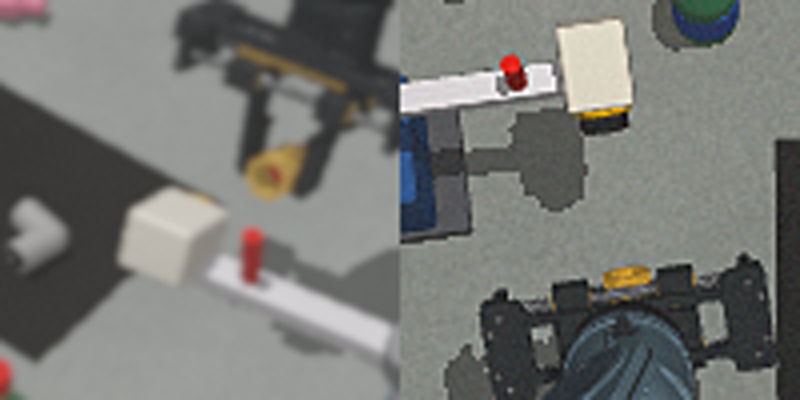

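The coupling is held with its mouth and red seal facing the lens: left view (272,178), right view (628,272), lens at (605,120). The arm is still swung out.

```bash
python3 -c "
from workcell import *
print(sign_off())"
```

```text
the job is handed in; nothing more can be done
None
```

I swung the camera arm out to its end stop, picked the brass coupling off the mat, and signed off at about 18 s with it held in front of the lens. `sign_off()` reports no verdict, so success is judged only by my own checks.

- **Camera arm:** the last push moved the pin no further. In the wrist picture the arm was square to its housing, so I take it as seated; the joint angle itself is not readable.
- **Coupling:** it is gripped at 31.9 mm opening and the wrist force reads about its weight. The mouth is about 1.3 mm from my computed focus point and the axis 0.4° off the computed line of sight. The computed point and line are themselves good to perhaps 4 mm and a few degrees.
- **Disagreements:**
  - The stand's yaw measured 3.3 to 5.0° in different views, and I used 4°.
  - The hinge estimates spread by about 6 mm.
  - The top view put the lens about 3 mm further to +y than computed, so I shifted the target by that much.
- **Other objects:** I did not re-measure the other fittings, the bottle or the cup, but the arm never went near them.

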